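# Restart a bench grinder after its overload has tripped

### The arm

A 6-joint arm with a two-finger parallel gripper is mounted at the origin on the work surface. World frame = base frame: x ahead of the robot, y to its left, z up, the work surface at z = 0. Lengths are in m, angles in rad, forces in N, time in s.
With the tool pointing down it reaches from about 0.375 to 0.9 m from the base axis. Payload 3.1 kg.
Tool frame: the origin (TCP) lies between the finger pads; the fingertips stand 8 mm ahead of it and the grasp point (between the pads) lies 11 mm behind it; z points along the fingers, y is the line along which they close (so a half turn about z gives the same grasp; the last joint's range is limited). The gripper opens to 85 mm and grips with 20 to 120 N. Pads are 22 mm wide; open, the fingers measure 114 mm over their backs; the gripper's body (76 mm by 85 mm) begins 54 mm behind the grasp point. The pads swing forward as they close: fully open they stand 13 mm farther back than shut.
Start: joints at [-1.452, 0.527, 1.433, -0, 1.181, -0.178], TCP at [0.183, -0.597, 0.209] pointing down, gripper open.
Joint ranges: [-3.08, 3.08], [-0.75, 2.2], [0.22, 2.44], [-1.43, 4.57], [0, 2.65], [-2.85, 2.85]. Speed limits (rad/s): [2.79, 2.79, 3.14, 3.14, 3.14, 3.14].

### API

Orientations are given as a unit quaternion [x, y, z, w].
In Python, from station import readout, cams, sign_off gives the robot as it stands.
- The arm moves only by the tool send_rows, never from a script. Its argument "commands" is text: rows parted by semicolons, each of 5 numbers parted by spaces: the finger opening in mm, from 0 to 85.4, then the shift along the tool's x, y, z each as a share of 0.02 m, from -1 to 1, then the turn about the tool's z as a share of 4 degrees, from -1 to 1. In form: grip dx dy dz spin; .... A call has 1 to 20 rows; each row shifts and turns the commanded pose from where the row before left it, along the tool's axes as they then stand; what a row does not reach is not made up. A row lasts 1/12 s, in which the tool goes at most 41.7 mm and 7.16 degrees, less where a joint would pass 70% of its speed; a pose out of reach is approached as far as the arm can. A call with a number of a shift or a turn outside -1 to 1 is refused whole. A call with a gripper value outside its range is refused whole. The fingers move at their own pace and stop on an object; "grip_force" is the grip in N (left out, the last holds). Time passes only in rows, so rows that do not move let the fingers close. It gives the time, the measured TCP pose, the force, the opening and the grip force at its end, in the units of the state.
- readout.sense(): the state, without advancing time (a new reading comes with each control period).
- cams.snapshot(name): name is "scene" or "top"; returns a dict with "pixels" (400x640x3 uint8, red, green, blue), "intrinsics" (3x3 intrinsics, pixels), "eye" and "rotation" of the camera in the world. Camera axes: x right, y down, z forward; pixel columns grow to the right and rows downward; lengths in m; the calibration is good to about 2 mm. A picture is of the moment at which its call begins. There is no depth.
- sign_off(): hands the job in; it is judged then, once.
The state is a dict: "t": time; "q": joint angles; "qd": joint speeds; "tau": joint torques, N m; "tcp_pos": TCP position; "tool_rot": TCP orientation; "force": force on the tool from outside, world axes, zero at the start; "ft_torque": the same for the moment, N m; "finger_gap": opening from 0.0 (shut) to 1.0 (fully open); "gripper_force": force on a finger pad.
Only numpy, scipy, OpenCV 4.12 (cv2) and the standard library are available. Lean on these libraries where they do the work, as an engineer would, in place of code of your own. Each camera call takes 0.05 s, during which the arm holds its last target. There are 200 camera calls.

### The job

The bench grinder has tripped its overload cut-out. Touching it with the fingers only, push both raised eye shields fully down in front of the wheels, then press the popped-out reset button at the left end of the sloping console fully in, and after that press the flat start button in the middle all the way and let it go. Keep off the mushroom-headed stop button, and leave the loose things on the bench where they are: nothing is to be picked up.

Things in the scene. Friction and masses are not known exactly. Their poses are not given: they have to be found in the camera images.
- grinder: bench grinder bolted to the bench, two 200 mm wheels (centres at y +-0.168), 390 mm wide, 280 mm high. Origin on the bench under the motor's middle; x to its back, y to its left, z up; its front faces the robot. Motor 156 mm across, axis 168 mm up at x 0. Steel tool rests, 75 mm wide, 165 mm up, reach to x -0.15 in front of the wheels
- console (a point): middle of the grinder's console, a bright aluminium panel 200 mm wide (y), 126 mm long down the slope, leaning 28 deg from level: low edge to the front, 44 mm above the bench, high edge 103 mm up. The motor's front stands 79 mm behind this point. Start, stop and reset buttons stand in one row across its middle
- left_shield (a joint): angle of the left (+y) eye shield, rad: clear plate in an aluminium frame, 90 mm from hinge to free edge, 104 wide, 5 thick, hinged along y at the front of the wheel guard's top. 0: pointing forward, 40 deg above level; grows as pushed down; 1.3: fully down on its stop, 34 deg below level. Starts at 0 to 0.5. Friction hinge, 0.25 N m (5 N pushed 50 mm out): stays where left
- left_shield_hinge (a point): middle of the left shield's hinge line, 266 mm above the bench, 72 mm ahead of the motor axis
- left_shield_edge (a point): middle of the left shield's free edge; moves with it
- right_shield (a joint): angle of the right (-y) eye shield, same build and values as the left one
- right_shield_hinge (a point): middle of the right shield's hinge line, 266 mm above the bench
- right_shield_edge (a point): middle of the right shield's free edge; moves with it
- reset_button (a joint): travel of the overload reset button, m: the thin pin, 17 mm across, at the left (+y) end of the console, 56 mm left of the start button. 0: tripped, popped out 16 mm proud of the console; 0.007: fully in (9 mm proud, 4 mm above its collar). Takes about 4 N and stays where it is pushed
- reset_button_top (a point): middle of the reset button's end face; moves with it; its z axis points out of the console, 28 deg from upright toward the grinder's front
- start_button (a joint): travel of the start button, m: the flat round button, 25 mm across, in a 32 mm collar in the middle of the console's width. 0: out, 14 mm proud of the console (8 mm above its collar); 0.005: fully in. Spring, 2 N to 6 N; comes back when let go
- start_button_top (a point): middle of the start button's face; moves with it; z out of the console
- stop_button (a joint): travel of the stop button, m: the mushroom head, 36 mm across, 27 mm proud of the console, 58 mm right of the start button. 0: out; 0.005: fully in. Spring like the start button's. Not to be pressed
- stop_button_top (a point): middle of the stop button's head
- pot: bystander: open steel cooling pot, 76 mm across, 75 mm high, on the bench in front of the grinder's left wheel; origin under its centre
- chisel: bystander: wood chisel with a round wooden handle, 250 mm long, 27 mm high, lying on the bench across the front of the console; origin under its middle, x along the blade
- paste_jar: bystander: squat jar, 60 mm across, 45 mm high, on the bench in front of the right wheel; origin under its centre
- dresser: bystander: wheel dresser, black handle and steel head, 180 mm long, 32 mm high, lying left of the grinder; origin under the start of its head
- spanner: bystander: flat spanner, 200 mm long, lying right of the grinder; origin under its middle
- oil_bottle: bystander: bottle, 60 mm across, 160 mm high, right of the grinder; origin under its centre
- honing_jig: bystander: small aluminium roller jig, 60 x 80 mm, 28 mm high, on the bench in front of the console's right end; origin under its middle

How it is judged:
By the outcome, as a careful person would: the job done as asked, in the order asked, and still so for the second after the job is handed in, with the robot touching nothing.
It also fails if it takes over 58 s, if anything falls off the work surface, if the arm or the gripper's body presses on something with over 40 N, if the wrist force passes 120 N, or if a joint passes its speed limit or range.

## Working session

There is one attempt and no reset: what is moved stays moved. The work goes in short steps, Python scripts to look and compute and a tool call to move; the robot and the scene stay as the last step left them, time stands still between calls to the robot, and variables do not carry over. Pictures are saved under pics/ and viewed, at most 12 in all, crops included, and the job is handed in when it is done.

Besides the shell and the picture viewer there is one more tool, called after ">>>" in YAML: its name, and indented under it one key for each argument. send_rows: Moves the arm, as the interface text tells. Its arguments: {"type":"object","properties":{"commands":{"type":"string"},"grip_force":{"type":"number"}},"required":["commands"]}

```bash
mkdir -p pics; ls; python3 - <<'E'
from station import readout,cams
import cv2
s=readout.sense();print({k:s[k] for k in('t','tcp_pos','tool_rot','force','finger_gap')})
for n in('scene','top'):
    d=cams.snapshot(n);cv2.imwrite(f'pics/{n}0.png',d['pixels'][:,:,::-1]);print(n,d['intrinsics'],d['eye'],d['rotation'])
E
```

```text
pics
{'t': 0.0, 'tcp_pos': array([ 0.18332497, -0.59672385,  0.20793177]), 'tool_rot': array([ 9.88935033e-01,  1.48345342e-01,  3.40269850e-05, -1.07664010e-03]), 'force': array([0.74163168, 0.32877389, 0.07223197]), 'finger_gap': 0.9986921610750065}
scene [[512.98724562   0.         320.1701294 ]
 [  0.         512.98724562 187.90605731]
 [  0.           0.           1.        ]] [ 1.01599097 -0.39137508  1.27254963] [ 0.88817687  0.38375887 -0.10161132 -0.23140034]
top [[466.56978046   0.         321.84962049]
 [  0.         466.56978046 199.04204967]
 [  0.           0.           1.        ]] [0.44707895 0.00388918 1.2715929 ] [-0.69768923  0.71445777 -0.03738585  0.03717707]
```

View pics/scene0.png

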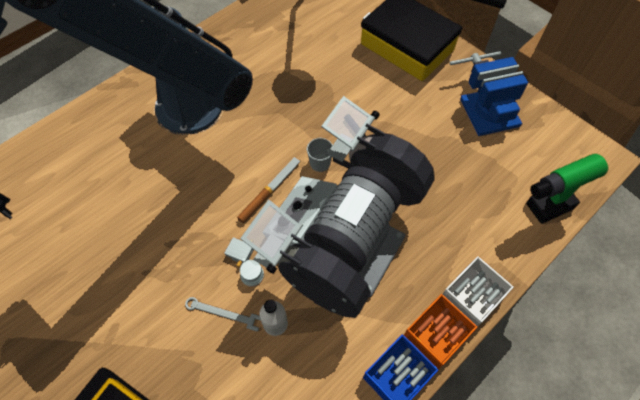

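View pics/top0.png

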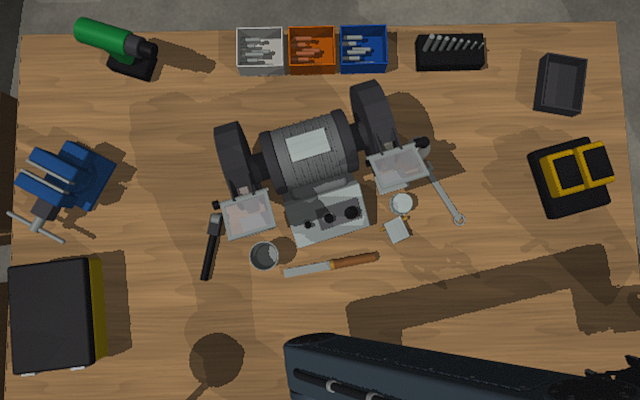

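The scene view shows the grinder at about (340,215), with both shields raised. The top view shows the left shield at about (247,213), the right at (396,168), and the buttons at (308,225), (329,218) and (351,212). I'll enlarge both.

```bash
cat > h.py <<'E'
import numpy as np,cv2
from scipy.spatial.transform import Rotation as R
from station import readout,cams
def ray(d,uv):
    v=np.linalg.inv(d['intrinsics'])@np.array([uv[0],uv[1],1.]);v=R.from_quat(d['rotation']).as_matrix()@v
    return np.array(d['eye']),v/np.linalg.norm(v)
def onz(d,uv,z):
    e,v=ray(d,uv);return e+v*(z-e[2])/v[2]
def tri(d1,a,d2,b):
    e,v=ray(d1,a);f,w=ray(d2,b);s=np.linalg.lstsq(np.c_[v,-w],f-e,rcond=None)[0]
    p,q=e+v*s[0],f+w*s[1];return (p+q)/2,np.linalg.norm(p-q)
def proj(d,p):
    c=R.from_quat(d['rotation']).as_matrix().T@(np.array(p)-d['eye']);k=d['intrinsics']@c;return k[:2]/k[2]
E
python3 - <<'E'
import cv2
a=cv2.imread('pics/top0.png')[70:270,200:460];cv2.imwrite('pics/top1.png',cv2.resize(a,None,fx=3,fy=3,interpolation=cv2.INTER_CUBIC))
a=cv2.imread('pics/scene0.png')[85:325,215:445];cv2.imwrite('pics/scene1.png',cv2.resize(a,None,fx=2.5,fy=2.5,interpolation=cv2.INTER_CUBIC))
E
```

```text
(no output)
```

View pics/top1.png

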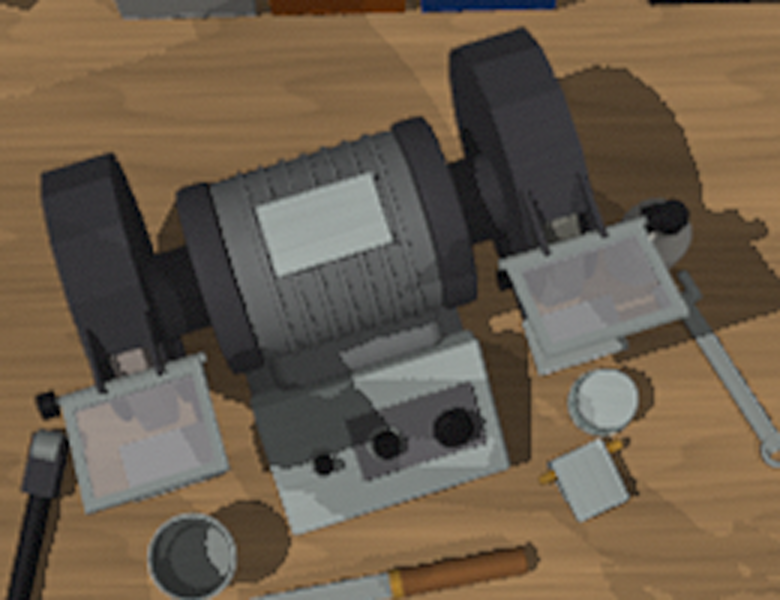

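View pics/scene1.png

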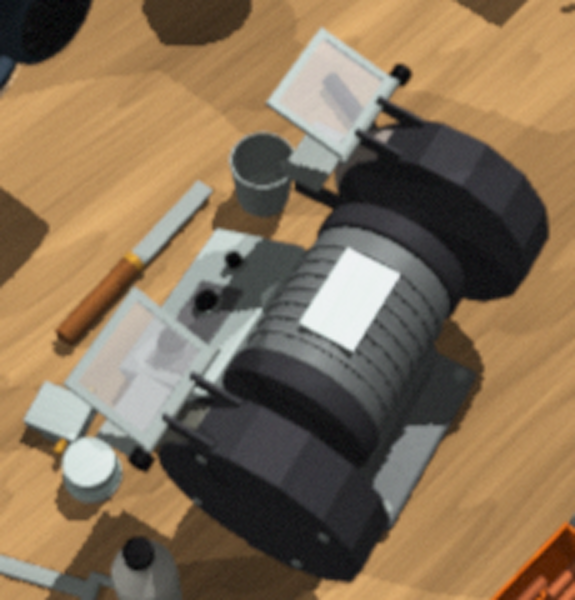

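```bash
cat >> h.py <<'E'
T0=lambda u,v:(200+(u+.5)/3-.5,70+(v+.5)/3-.5)
S0=lambda u,v:(215+(u+.5)/2.5-.5,85+(v+.5)/2.5-.5)
E
python3 - <<'E'
from h import *
t=cams.snapshot('top');s=cams.snapshot('scene')
np.set_printoptions(precision=4,suppress=True)
P={}
for n,a,b in [('Lh+',(62,400),(397,80)),('Lh-',(203,358),(343,158)),('Le+',(88,512),(322,30)),('Le-',(228,470),(268,100)),
 ('Rh+',(506,262),(217,352)),('Rh-',(640,222),(150,450)),('Re-',(688,316),(68,380)),('Re-b',(688,316),(68,380)),('reset',(323,464),(234,260)),('start',(386,444),(206,300))]:
    b={'Re-':(68,380)}.get(n,b)
    p,e=tri(t,T0(*a),s,S0(*b));P[n]=p;print(n,p,e)
print('reset/start/stop onz',[onz(t,T0(*a),z) for a,z in(((323,464),.088),((386,444),.086),((456,427),.097))])
print('panel low', onz(t,T0(294,532),.044),onz(t,T0(508,466),.044),'high',onz(t,T0(480,335),.103))
# grinder frame from hinge line: midpoints at y +-.168 x -.072
L=(onz(t,T0(62,400),.266)+onz(t,T0(203,358),.266))/2;Rr=(onz(t,T0(506,262),.266)+onz(t,T0(640,222),.266))/2
d=L-Rr;print('hinge mids',L,Rr,np.linalg.norm(d),np.arctan2(-d[0],d[1]))
E
```

```text
Lh+ [0.5495 0.221  0.2712] 0.0005574621775439142
Lh- [0.5775 0.1193 0.2703] 0.0009174022785576584
Le+ [0.4683 0.1978 0.294 ] 0.0009265426031474599
Le- [0.4952 0.0999 0.2979] 0.00025519516637697594
Rh+ [ 0.6434 -0.101   0.2679] 0.0007484723331275891
Rh- [ 0.671  -0.2007  0.2655] 0.00014020134518131906
Re- [ 0.5944 -0.2201  0.3123] 0.003119032019803083
Re-b [ 0.5944 -0.2201  0.3123] 0.003119032019803083
reset [0.5083 0.0395 0.0826] 0.002620077907174511
start [ 0.524  -0.0145  0.0836] 0.0027287438291211785
reset/start/stop onz [array([0.5088, 0.0404, 0.088 ]), array([ 0.5246, -0.0133,  0.086 ]), array([ 0.5368, -0.0724,  0.097 ])]
panel low [0.4524 0.0683 0.044 ] [ 0.5055 -0.1204  0.044 ] high [ 0.6135 -0.0946  0.103 ]
hinge mids [0.5642 0.1713 0.266 ] [ 0.6573 -0.151   0.266 ] 0.33547965262993695 0.2810459465773665
```

Measurements are consistent with the given sizes: hinge height is about 0.268 against 0.266, spacing is 0.335 against 0.336, and yaw is 0.281. I'm moving to the right shield with the fingers shut.

>>> send_rows:
  commands: "0 1 -0.58 -0.94 0.25;0 1 -0.58 -0.94 0;0 1 -0.58 -0.94 0;0 1 -0.58 -0.94 0;0 1 -0.58 -0.94 0;0 1 -0.58 -0.94 0;0 1 -0.58 -0.94 0;0 1 -0.58 -0.94 0;0 1 -0.58 0 0;0 1 -0.58 0 0;0 1 -0.58 0 0;0 1 -0.58 0 0;0 1 -0.58 0 0;0 1 -0.58 0 0;0 1 -0.58 0 0;0 1 -0.58 0 0;0 1 -0.58 0 0;0 1 -0.58 0 0;0 1 -0.58 0 0;0 1 -0.58 0 0"

```text
t: 1.87
tcp_pos: [0.5038, -0.2625, 0.3591]
tool_rot: [0.99, 0.14, -0.0, -0.0]
force: [0.1, -0.4, -0.1]
finger_gap: -0.002
gripper_force: 0.0
```

>>> send_rows:
  commands: "0 1 -0.58 0 0;0 1 -0.58 0 0;0 1 -0.58 0 0;0 1 -0.58 0 0;0 1 -0.58 0 0;0 0.5 -0.2 0 0;0 0 0 0 0;0 0 0 0 0"

```text
t: 2.53
tcp_pos: [0.5916, -0.1737, 0.3589]
tool_rot: [0.99, 0.14, -0.001, 0.0]
force: [-0.8, -0.9, 0.1]
finger_gap: 0.002
gripper_force: 0.0
```

```bash
cat >> h.py <<'E'
def off(target):
    s=readout.sense();M=R.from_quat(s['tool_rot']).as_matrix()
    print('t',s['t'],'tcp',s['tcp_pos'].round(4),'F',s['force'].round(1),'gap',round(s['finger_gap'],3),'toolx',M[:,0].round(3),'toolz',M[:,2].round(3))
    print('rows(20mm):',(M.T@(np.array(target)-s['tcp_pos'])/.02).round(2))
E
python3 -c "
from h import *
off((.5958,-.1687,.234))"
```

```text
t 2.5333 tcp [ 0.5916 -0.1737  0.3589] F [-0.8 -0.9  0.1] gap 0.002 toolx [ 0.961  0.277 -0.001] toolz [-0.001 -0.    -1.   ]
rows(20mm): [ 0.28 -0.18  6.24]
```

>>> send_rows:
  commands: "0 0.28 -0.18 0.5 0;0 0 0 0.5 0;0 0 0 0.5 0;0 0 0 0.5 0;0 0 0 0.5 0;0 0 0 0.5 0;0 0 0 0.5 0;0 0 0 0.5 0;0 0 0 0.5 0;0 0 0 0.5 0;0 0 0 0.5 0;0 0 0 0 0;0 0 0 0 0"

```text
t: 3.62
tcp_pos: [0.596, -0.1681, 0.2481]
tool_rot: [0.99, 0.14, -0.001, -0.001]
force: [0.3, 0.4, -0.7]
finger_gap: 0.001
gripper_force: 0.0
```

>>> send_rows:
  commands: "0 0 0 0.2 0;0 0 0 0.2 0;0 0 0 0 0"

```text
t: 3.87
tcp_pos: [0.5968, -0.1685, 0.2413]
tool_rot: [0.99, 0.14, 0.001, 0.0]
force: [0.1, -0.2, 0.0]
finger_gap: -0.001
gripper_force: 0.2
```

```bash
python3 - <<'E'
from h import *
t=cams.snapshot('top')['pixels'][70:270,260:460,::-1];s=cams.snapshot('scene')['pixels'][130:330,180:380,::-1]
cv2.imwrite('pics/a.png',cv2.resize(np.hstack([t,s]),None,fx=2,fy=2,interpolation=cv2.INTER_CUBIC))
E
```

```text
(no output)
```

View pics/a.png

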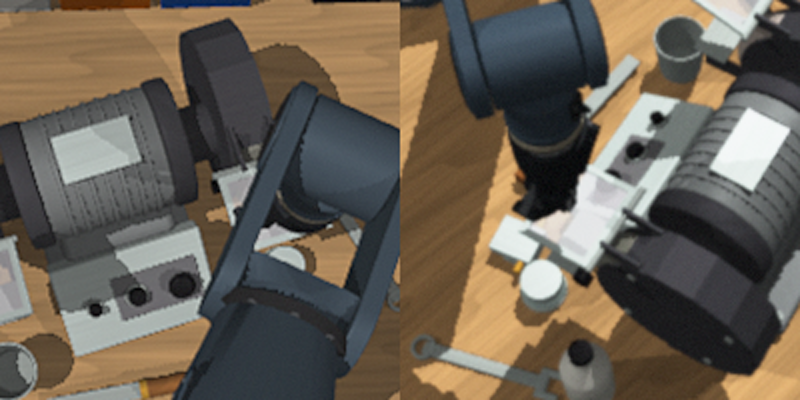

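The scene half shows the shut fingers at about (560,190), over a right shield that has swung down. I'll keep pushing until the stop force shows.

>>> send_rows:
  commands: "0 0 0 0.2 0;0 0 0 0 0"

```text
t: 4.13
tcp_pos: [0.5967, -0.1684, 0.2373]
tool_rot: [0.99, 0.14, 0.001, 0.0]
force: [0.3, 0.8, 2.8]
finger_gap: 0.0
gripper_force: 1.0
```

>>> send_rows:
  commands: "0 0 0 0.2 0;0 0 0 0 0"

```text
t: 4.3
tcp_pos: [0.5969, -0.1684, 0.2332]
tool_rot: [0.99, 0.14, 0.001, 0.0]
force: [0.6, 0.1, 2.7]
finger_gap: -0.002
gripper_force: 1.1
```

>>> send_rows:
  commands: "0 0 0 0.2 0;0 0 0 0 0"

```text
t: 4.47
tcp_pos: [0.5966, -0.1686, 0.229]
tool_rot: [0.99, 0.14, 0.0, 0.0]
force: [1.0, 0.6, 2.6]
finger_gap: -0.0
gripper_force: 1.2
```

>>> send_rows:
  commands: "0 0 0 0.1 0;0 0 0 0 0"

```text
t: 4.63
tcp_pos: [0.5963, -0.1687, 0.2271]
tool_rot: [0.99, 0.14, 0.0, 0.0]
force: [1.2, 0.2, 3.1]
finger_gap: -0.001
gripper_force: 1.2
```

>>> send_rows:
  commands: "0 0 0 0.1 0;0 0 0 0 0"

```text
t: 4.8
tcp_pos: [0.5962, -0.1687, 0.2251]
tool_rot: [0.99, 0.14, -0.0, 0.0]
force: [1.5, 0.4, 2.6]
finger_gap: -0.003
gripper_force: 1.3
```

```bash
python3 - <<'E'
from h import *
d=cams.snapshot('scene');s=d['pixels'][175:285,215:335,::-1]
cv2.imwrite('pics/b.png',cv2.resize(s,None,fx=5,fy=5,interpolation=cv2.INTER_CUBIC))
ex=np.array([.961,.277,0]);ey=np.array([-.277,.961,0])
h=np.array([.6573,-.151,.266])
for a in (0,.2,.6,1.0,1.3):
    e=np.radians(40)-a
    p=[h-ex*.09*np.cos(e)+[0,0,.09*np.sin(e)]+sg*ey*.052 for sg in(1,-1)]
    print(a,[((proj(d,q)-[215,175]+.5)*5).round() for q in p])
E
```

```text
0 [array([289., 121.]), array([147., 318.])]
0.2 [array([272., 127.]), array([131., 321.])]
0.6 [array([259., 153.]), array([122., 342.])]
1.0 [array([273., 193.]), array([140., 378.])]
1.3 [array([299., 228.]), array([170., 412.])]
```

View pics/b.png

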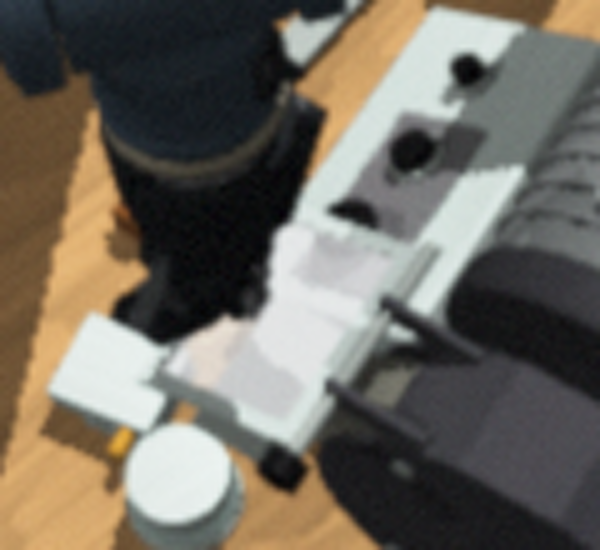

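The near corner of the free edge is at about (155,378), so the angle is roughly 1.05, and the fingers sit at the very edge. I'll lift, go 20 mm further in and push again.

>>> send_rows:
  commands: "0 0 0 -1 0;0 0 0 -1 0;0 1 0 0 0;0 0 0 0.5 0;0 0 0 0.5 0;0 0 0 0.3 0;0 0 0 0 0"

```text
t: 5.43
tcp_pos: [0.6123, -0.1621, 0.2352]
tool_rot: [0.99, 0.14, -0.004, -0.002]
force: [0.4, -0.4, -0.6]
finger_gap: 0.0
gripper_force: 0.0
```

>>> send_rows:
  commands: "0 0 0 0.2 0;0 0 0 0 0"

```text
t: 5.6
tcp_pos: [0.6144, -0.1629, 0.2339]
tool_rot: [0.99, 0.14, -0.001, -0.001]
force: [-0.6, 0.5, -0.0]
finger_gap: -0.003
gripper_force: 0.0
```

>>> send_rows:
  commands: "0 0 0 0.2 0;0 0 0 0 0"

```text
t: 5.77
tcp_pos: [0.6158, -0.1633, 0.2316]
tool_rot: [0.99, 0.14, 0.001, 0.0]
force: [0.4, -0.5, -0.4]
finger_gap: -0.0
gripper_force: 0.1
```

>>> send_rows:
  commands: "0 0 0 0.2 0;0 0 0 0 0"

```text
t: 5.93
tcp_pos: [0.6167, -0.1631, 0.2285]
tool_rot: [0.99, 0.14, 0.002, 0.001]
force: [0.3, 1.2, 3.6]
finger_gap: -0.004
gripper_force: 1.2
```

>>> send_rows:
  commands: "0 0 0 0.2 0;0 0 0 0 0"

```text
t: 6.1
tcp_pos: [0.6168, -0.1633, 0.2248]
tool_rot: [0.99, 0.14, 0.002, 0.001]
force: [0.4, -0.0, 4.2]
finger_gap: 0.002
gripper_force: 1.5
```

```bash
python3 - <<'E'
from h import *
d=cams.snapshot('scene');s=d['pixels'][175:285,215:335,::-1]
t=cams.snapshot('top');t2=t['pixels'][130:240,350:470,::-1]
cv2.imwrite('pics/c.png',cv2.resize(np.hstack([s,t2]),None,fx=3.3,fy=3.3,interpolation=cv2.INTER_CUBIC))
off((.6158,-.1633,.22))
E
```

```text
t 6.2 tcp [ 0.6164 -0.1634  0.2245] F [ 0.2 -0.8  4. ] gap 0.005 toolx [0.961 0.277 0.002] toolz [ 0.003 -0.001 -1.   ]
rows(20mm): [-0.03 -0.01  0.23]
```

View pics/c.png

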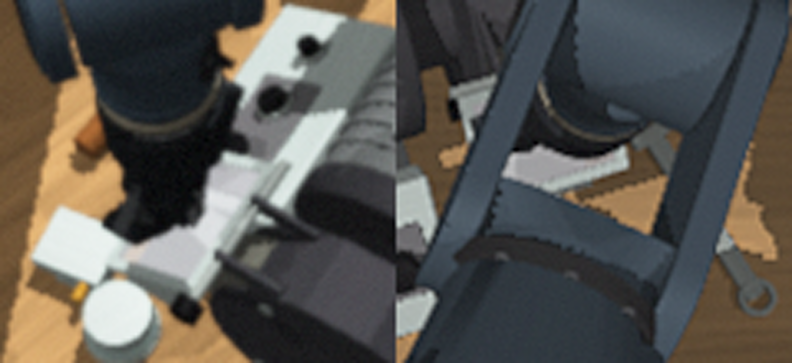

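The view shows the shield nearly down, with its free edge at about (130,265) in the left half. The fingers are now over the plate and feel only hinge friction (4 N), so I'll continue.

>>> send_rows:
  commands: "0 0 0 0.1 0;0 0 0 0 0"

```text
t: 6.37
tcp_pos: [0.6165, -0.1634, 0.2226]
tool_rot: [0.99, 0.14, 0.001, 0.001]
force: [0.4, -0.7, 5.3]
finger_gap: -0.003
gripper_force: 2.0
```

>>> send_rows:
  commands: "0 0 0 0.1 0;0 0 0 0 0"

```text
t: 6.53
tcp_pos: [0.6167, -0.1635, 0.2219]
tool_rot: [0.99, 0.14, 0.002, 0.001]
force: [-1.0, 1.1, 10.0]
finger_gap: 0.003
gripper_force: 4.4
```

>>> send_rows:
  commands: "0 0 0 0.1 0;0 0 0 0 0"

```text
t: 6.7
tcp_pos: [0.6168, -0.1635, 0.2217]
tool_rot: [0.99, 0.14, 0.002, 0.001]
force: [-3.1, 1.8, 17.4]
finger_gap: 0.002
gripper_force: 7.9
```

>>> send_rows:
  commands: "0 0 0 0.1 0;0 0 0 0 0"

```text
t: 6.87
tcp_pos: [0.6169, -0.1635, 0.2215]
tool_rot: [0.99, 0.14, 0.003, 0.002]
force: [-5.4, 2.5, 24.0]
finger_gap: 0.001
gripper_force: 11.3
```

The stop is felt: the force rises from 4 to 24 N over 0.4 mm. I'll lift, move left and check.

>>> send_rows:
  commands: "0 0 0 -1 0;0 0 0 -1 0;0 0 0 -1 0;0 0 0 -1 0;0 0 0 -1 0;0 0 0 -1 0;0 0 0 -1 0;0 0 0 -1 0;0 0 -1 0 0;0 0 -1 0 0;0 0 -1 0 0;0 0 -1 0 0;0 0 -1 0 0;0 0 -1 0 0;0 0 -1 0 0;0 0 -1 0 0;0 0 -1 0 0;0 0 -1 0 0;0 0 -1 0 0;0 0 0 0 0"

```text
t: 8.53
tcp_pos: [0.5527, 0.0515, 0.3748]
tool_rot: [0.99, 0.141, -0.001, -0.001]
force: [-0.8, -0.6, -0.1]
finger_gap: 0.003
gripper_force: 0.0
```

```bash
python3 - <<'E'
from h import *
d=cams.snapshot('scene');s=d['pixels'][175:285,215:335,::-1]
t=cams.snapshot('top');t2=t['pixels'][130:240,350:470,::-1]
cv2.imwrite('pics/d.png',cv2.resize(np.hstack([s,t2]),None,fx=3.3,fy=3.3,interpolation=cv2.INTER_CUBIC))
off((.521,.159,.36))
ex=np.array([.961,.277,0]);ey=np.array([-.277,.961,0])
h=np.array([.6573,-.151,.266])
print('old tcp',[((proj(d,q)-[215,175]+.5)*3.3).round() for q in [(.617,-.1635,.2217),(.5962,-.1687,.2251)]])
for a in (1.,1.2,1.3):
    e=np.radians(40)-a
    p=[h-ex*.09*np.cos(e)+[0,0,.09*np.sin(e)]+sg*ey*.052 for sg in(1,-1)]
    print(a,[((proj(d,q)-[215,175]+.5)*3.3).round() for q in p],[((proj(t,q)-[350,130]+.5)*3.3+[396,0]).round() for q in p])
E
```

```text
t 8.6333 tcp [0.5542 0.0486 0.3749] F [-0.4  0.5  0.7] gap -0.004 toolx [ 0.961  0.278 -0.001] toolz [-0.001 -0.001 -1.   ]
rows(20mm): [-0.06 -5.76  0.74]
old tcp [array([193., 230.]), array([167., 212.])]
1.0 [array([180., 127.]), array([ 93., 250.])] [array([493., 219.]), array([639., 173.])]
1.2 [array([191., 143.]), array([105., 264.])] [array([487., 212.]), array([631., 167.])]
1.3 [array([197., 151.]), array([112., 272.])] [array([483., 207.]), array([626., 162.])]
```

View pics/d.png

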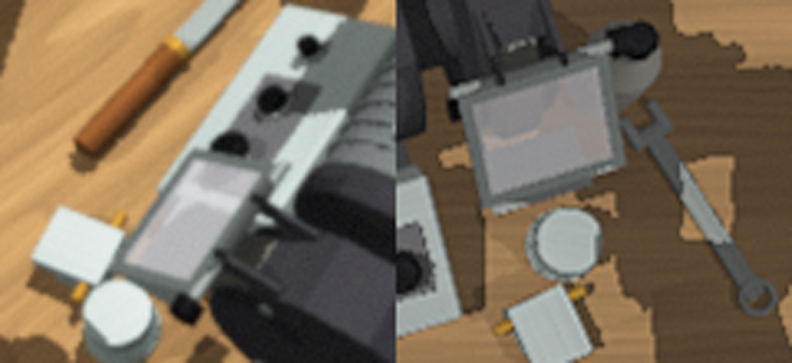

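The right shield's edge corners at scene (198,152)/(117,270) and top (485,208)/(626,162) match 1.3 rad, so it is fully down. The left shield gets the same treatment.

>>> send_rows:
  commands: "0 0.1 -1 0 0;0 0 -1 0 0;0 0 -1 0 0;0 0 -1 0 0;0 0 -1 0 0;0 0 -0.8 0 0;0 0 0 0.5 0;0 0 0 0.5 0;0 0 0 0.5 0;0 0 0 0.5 0;0 0 0 0.5 0;0 0 0 0.5 0;0 0 0 0.5 0;0 0 0 0.5 0;0 0 0 0.5 0;0 0 0 0.5 0;0 0 0 0.5 0;0 0 0 0.5 0;0 0 0 0.5 0;0 0 0 0.5 0"

```text
t: 10.3
tcp_pos: [0.5244, 0.1604, 0.2355]
tool_rot: [0.99, 0.14, 0.0, 0.0]
force: [-0.4, 1.5, 8.6]
finger_gap: 0.001
gripper_force: 4.0
```

>>> send_rows:
  commands: "0 0 0 0.25 0;0 0 0 0 0"

```text
t: 10.47
tcp_pos: [0.5256, 0.1607, 0.2302]
tool_rot: [0.99, 0.14, 0.001, -0.0]
force: [0.7, 0.5, 0.5]
finger_gap: -0.003
gripper_force: 0.0
```

>>> send_rows:
  commands: "0 0 0 0.1 0;0 0 0 0.1 0;0 0 0 0 0"

```text
t: 10.72
tcp_pos: [0.5262, 0.1608, 0.2273]
tool_rot: [0.99, 0.14, 0.002, -0.0]
force: [0.9, 0.5, 3.4]
finger_gap: 0.002
gripper_force: 1.4
```

>>> send_rows:
  commands: "0 0 0 0.1 0;0 0 0 0.1 0;0 0 0 0 0"

```text
t: 10.97
tcp_pos: [0.5265, 0.1608, 0.2239]
tool_rot: [0.99, 0.14, 0.003, 0.0]
force: [0.8, 0.3, 5.1]
finger_gap: 0.001
gripper_force: 2.3
```

>>> send_rows:
  commands: "0 0 0 0.1 0;0 0 0 0.1 0;0 0 0 0 0"

```text
t: 11.22
tcp_pos: [0.5268, 0.1608, 0.2233]
tool_rot: [0.99, 0.14, 0.004, 0.0]
force: [-5.4, -0.5, 24.1]
finger_gap: -0.001
gripper_force: 11.6
```

Left stop felt at 24 N as well. Now I'll lift and hover over the reset button.

>>> send_rows:
  commands: "0 0 0 -1 0;0 0 0 -1 0;0 0 0 -1 0;0 0 0 -1 0;0 0 0 -1 0;0 0 0 -1 0;0 0 0 -1 0;0 -0.5 0.9 0 0;0 -0.5 0.9 0 0;0 -0.5 0.9 0 0;0 -0.5 0.9 0 0;0 -0.5 0.9 0 0;0 -0.6 1 0 0;0 0 0 0 0;0 0 0 1 0;0 0 0 1 0;0 0 0 1 0;0 0 0 1 0;0 0 0 1 0;0 0 0 1 0"

```text
t: 12.88
tcp_pos: [0.4952, 0.0382, 0.2371]
tool_rot: [0.99, 0.14, 0.0, -0.0]
force: [0.2, 0.3, -0.1]
finger_gap: 0.002
gripper_force: 0.0
```

>>> send_rows:
  commands: "0 0 0 1 0;0 0 0 1 0;0 0 0 1 0;0 0 0 1 0;0 0 0 0.8 0;0 0 0 0 0;0 0 0 0 0"

```text
t: 13.47
tcp_pos: [0.4947, 0.0381, 0.1416]
tool_rot: [0.99, 0.14, -0.001, -0.0]
force: [0.1, -0.1, 0.3]
finger_gap: 0.001
gripper_force: 0.0
```

```bash
python3 - <<'E'
from h import *
d=cams.snapshot('scene');s=d['pixels'][90:220,270:400,::-1]
t=cams.snapshot('top');t2=t['pixels'][160:290,210:340,::-1]
cv2.imwrite('pics/e.png',cv2.resize(np.hstack([s,t2]),None,fx=3,fy=3,interpolation=cv2.INTER_CUBIC))
off((.4984,.037,.0956))
ex=np.array([.961,.277,0]);ey=np.array([-.277,.961,0])
p=readout.sense()['tcp_pos'];f=lambda c,q,o,k:((proj(c,q)-o+.5)*3+[k,0]).round()
print('tcp',f(d,p,[270,90],0),'tip front',f(d,p-[0,0,.008]-.011*ex,[270,90],0),'tip rear',f(d,p-[0,0,.008]+.011*ex,[270,90],0),'reset',f(d,(.509,.040,.0876),[270,90],0))
h=np.array([.5642,.1713,.266])
for a in (1.1,1.3):
    e=np.radians(40)-a
    q=[h-ex*.09*np.cos(e)+[0,0,.09*np.sin(e)]+sg*ey*.052 for sg in(1,-1)]
    print(a,[f(d,x,[270,90],0) for x in q],[f(t,x,[210,160],390) for x in q])
E
```

```text
t 13.5667 tcp [0.4961 0.0378 0.143 ] F [-0.2 -0.2  0.5] gap -0.004 toolx [0.961 0.277 0.001] toolz [ 0.002 -0.    -1.   ]
rows(20mm): [0.1  0.07 2.37]
tcp [105. 255.] tip front [ 94. 254.] tip rear [116. 265.] reset [119. 295.]
1.1 [array([222.,  71.]), array([159., 158.])] [array([465., 242.]), array([600., 200.])]
1.3 [array([230.,  86.]), array([168., 174.])] [array([466., 231.]), array([598., 190.])]
```

View pics/e.png

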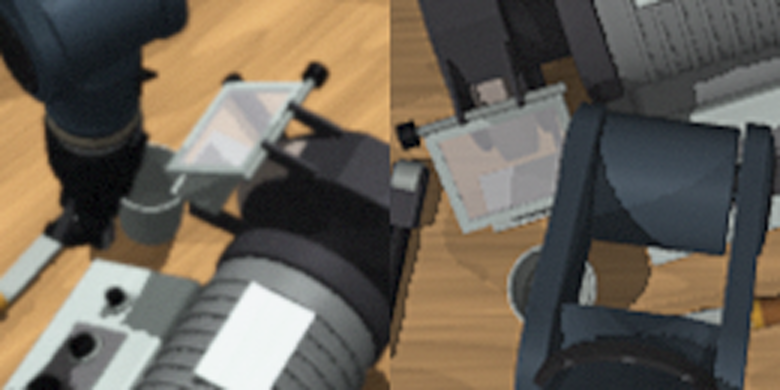

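The left shield's corners at scene (230,84)/(170,172) match 1.3 rad. The fingertips show at about (105,247), roughly 10–20 mm higher than the nominal tip, so I'll press by feel.

>>> send_rows:
  commands: "0 0.25 0.07 0.5 0;0 0 0 0.5 0;0 0 0 0.5 0;0 0 0 0.4 0;0 0 0 0 0"

```text
t: 13.98
tcp_pos: [0.5001, 0.0377, 0.1032]
tool_rot: [0.99, 0.14, -0.001, -0.0]
force: [-0.2, -0.6, 0.3]
finger_gap: -0.006
gripper_force: 0.0
```

>>> send_rows:
  commands: "0 0 0 0.2 0;0 0 0 0.2 0;0 0 0 0 0"

```text
t: 14.23
tcp_pos: [0.5004, 0.0376, 0.096]
tool_rot: [0.99, 0.14, -0.0, -0.0]
force: [-0.3, -0.0, 0.3]
finger_gap: 0.002
gripper_force: 0.0
```

>>> send_rows:
  commands: "0 0 0 0.2 0;0 0 0 0 0"

```text
t: 14.4
tcp_pos: [0.5004, 0.0376, 0.092]
tool_rot: [0.99, 0.14, -0.0, -0.0]
force: [-0.3, -0.1, -0.3]
finger_gap: 0.004
gripper_force: 0.0
```

>>> send_rows:
  commands: "0 0 0 0.2 0;0 0 0 0 0"

```text
t: 14.57
tcp_pos: [0.5002, 0.0376, 0.0879]
tool_rot: [0.99, 0.14, -0.0, -0.0]
force: [0.5, 0.6, 0.4]
finger_gap: -0.0
gripper_force: 0.0
```

>>> send_rows:
  commands: "0 0 0 0.2 0;0 0 0 0 0"

```text
t: 14.73
tcp_pos: [0.5002, 0.0376, 0.0838]
tool_rot: [0.99, 0.14, -0.0, -0.0]
force: [-0.3, 0.2, -0.3]
finger_gap: -0.001
gripper_force: 0.0
```

>>> send_rows:
  commands: "0 0 0 0.2 0;0 0 0 0 0"

```text
t: 14.9
tcp_pos: [0.5001, 0.0376, 0.0797]
tool_rot: [0.99, 0.14, -0.0, -0.0]
force: [0.1, -0.4, 0.6]
finger_gap: -0.002
gripper_force: 0.0
```

>>> send_rows:
  commands: "0 0 0 0.15 0;0 0 0 0 0"

```text
t: 15.07
tcp_pos: [0.5002, 0.0376, 0.0769]
tool_rot: [0.99, 0.14, -0.0, -0.0]
force: [-0.7, 0.3, 0.5]
finger_gap: 0.002
gripper_force: 0.0
```

>>> send_rows:
  commands: "0 0 0 0.15 0;0 0 0 0 0"

```text
t: 15.23
tcp_pos: [0.5002, 0.0376, 0.0739]
tool_rot: [0.99, 0.14, -0.0, -0.0]
force: [-0.1, 0.2, -0.0]
finger_gap: 0.001
gripper_force: 0.0
```

```bash
python3 - <<'E'
from h import *
d=cams.snapshot('scene');s=d['pixels'][140:240,265:365,::-1]
cv2.imwrite('pics/f.png',cv2.resize(s,None,fx=6,fy=6,interpolation=cv2.INTER_CUBIC))
ex=np.array([.961,.277,0]);ey=np.array([-.277,.961,0])
p=readout.sense()['tcp_pos'];f=lambda q:((proj(d,q)-[265,140]+.5)*6).round()
print('tcp',f(p),'+20',f(p+[0,0,.02]),'tip',f(p-[0,0,.008]),'+x11',f(p+.011*ex),'reset',f((.509,.040,.0876)),'start',f((.5245,-.0145,.086)))
E
```

```text
tcp [251. 295.] +20 [250. 273.] tip [251. 304.] +x11 [272. 306.] reset [267. 290.] start [199. 389.]
```

View pics/f.png

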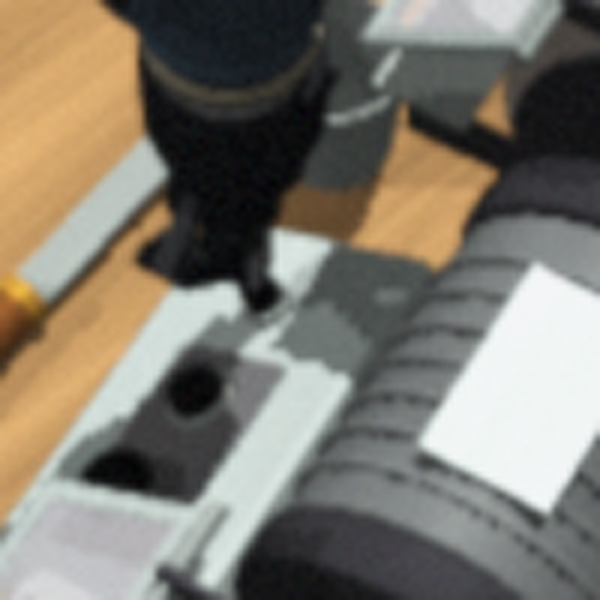

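The pin is at about (266,293), with the finger end directly above it. No contact has registered yet, so I'll keep descending gently.

>>> send_rows:
  commands: "0 0 0 0.1 0;0 0 0 0 0"

```text
t: 15.45
tcp_pos: [0.5003, 0.0376, 0.0721]
tool_rot: [0.99, 0.14, -0.0, -0.0]
force: [-0.9, -0.2, 1.0]
finger_gap: -0.001
gripper_force: 0.0
```

>>> send_rows:
  commands: "0 0 0 0.1 0;0 0 0 0 0"

```text
t: 15.62
tcp_pos: [0.5003, 0.0376, 0.0701]
tool_rot: [0.99, 0.14, -0.0, -0.0]
force: [-0.7, -0.3, -0.1]
finger_gap: 0.001
gripper_force: 0.0
```

>>> send_rows:
  commands: "0 0 0 0.1 0;0 0 0 0 0"

```text
t: 15.78
tcp_pos: [0.5003, 0.0376, 0.0681]
tool_rot: [0.99, 0.14, -0.0, -0.0]
force: [0.1, 0.5, -0.3]
finger_gap: -0.002
gripper_force: 0.0
```

>>> send_rows:
  commands: "0 0 0 0.1 0;0 0 0 0 0"

```text
t: 15.95
tcp_pos: [0.5008, 0.0376, 0.0663]
tool_rot: [0.99, 0.14, 0.0, 0.0]
force: [1.1, 0.7, 1.1]
finger_gap: -0.0
gripper_force: 0.4
```

Contact is at TCP z 0.067, the same tip offset as on the shields. Now I'll press along the button axis.

>>> send_rows:
  commands: "0 0.05 0 0.1 0;0 0.05 0 0.1 0;0 0 0 0 0"

```text
t: 16.2
tcp_pos: [0.5028, 0.0382, 0.0623]
tool_rot: [0.99, 0.14, 0.0, 0.0]
force: [-0.1, -0.1, 2.4]
finger_gap: -0.005
gripper_force: 1.2
```

>>> send_rows:
  commands: "0 0.05 0 0.1 0;0 0 0 0 0"

```text
t: 16.37
tcp_pos: [0.5038, 0.0385, 0.0603]
tool_rot: [0.99, 0.14, 0.0, 0.0]
force: [-0.4, 0.9, 4.7]
finger_gap: -0.003
gripper_force: 1.8
```

>>> send_rows:
  commands: "0 0.03 0 0.05 0;0 0 0 0 0"

```text
t: 16.53
tcp_pos: [0.5039, 0.0385, 0.0601]
tool_rot: [0.99, 0.14, -0.0, 0.0]
force: [-2.3, -0.6, 10.7]
finger_gap: -0.0
gripper_force: 5.3
```

>>> send_rows:
  commands: "0 0.03 0 0.08 0;0 0 0 0 0;0 0 0 0 0"

```text
t: 16.78
tcp_pos: [0.504, 0.0385, 0.0598]
tool_rot: [0.99, 0.14, -0.0, 0.0]
force: [-4.9, -0.6, 22.1]
finger_gap: 0.003
gripper_force: 11.2
```

>>> send_rows:
  commands: "0 -0.07 0 -0.2 0;0 -0.1 0 -0.5 0;0 0 0 -0.8 0;0 0 0 -1 0;0 0 0 0 0;0 0 0 0 0"

```text
t: 17.28
tcp_pos: [0.5018, 0.0377, 0.1084]
tool_rot: [0.99, 0.14, 0.001, 0.0]
force: [0.7, -0.7, -0.1]
finger_gap: 0.002
gripper_force: 0.0
```

```bash
python3 -c "
from h import *
off((.5168,-.0167,.0655))"
```

```text
t 17.2833 tcp [0.5018 0.0377 0.1084] F [ 0.7 -0.7 -0.1] gap 0.002 toolx [0.961 0.277 0.002] toolz [ 0.002 -0.    -1.   ]
rows(20mm): [-0.04  2.82  2.15]
```

>>> send_rows:
  commands: "0 -0.04 0.9 0 0;0 0 0.9 0 0;0 0 0.85 0 0;0 0 0 0.5 0;0 0 0 0.5 0;0 0 0 0.4 0;0 0 0 0.3 0;0 0 0 0 0;0 0 0 0 0"

```text
t: 18.03
tcp_pos: [0.5142, -0.0125, 0.0728]
tool_rot: [0.99, 0.14, -0.001, -0.0]
force: [-0.7, -0.2, 0.2]
finger_gap: 0.0
gripper_force: 0.0
```

>>> send_rows:
  commands: "0 0 0 0.2 0;0 0 0 0 0"

```text
t: 18.2
tcp_pos: [0.5151, -0.013, 0.0695]
tool_rot: [0.99, 0.14, -0.0, -0.0]
force: [0.2, -0.0, 0.0]
finger_gap: -0.003
gripper_force: 0.0
```

>>> send_rows:
  commands: "0 0 0 0.1 0;0 0 0 0 0"

```text
t: 18.37
tcp_pos: [0.5152, -0.0132, 0.0677]
tool_rot: [0.99, 0.14, 0.0, 0.0]
force: [0.3, 0.4, 0.4]
finger_gap: 0.002
gripper_force: 0.0
```

>>> send_rows:
  commands: "0 0 0 0.1 0;0 0 0 0 0"

```text
t: 18.53
tcp_pos: [0.5151, -0.0133, 0.0656]
tool_rot: [0.99, 0.14, 0.0, -0.0]
force: [-0.1, 0.3, -0.1]
finger_gap: 0.001
gripper_force: 0.0
```

>>> send_rows:
  commands: "0 0 0 0.1 0;0 0 0 0 0"

```text
t: 18.7
tcp_pos: [0.5154, -0.0134, 0.0638]
tool_rot: [0.99, 0.14, 0.0, 0.0]
force: [0.4, 1.0, 2.8]
finger_gap: -0.0
gripper_force: 1.1
```

>>> send_rows:
  commands: "0 0.05 0 0.1 0;0 0 0 0 0"

```text
t: 18.87
tcp_pos: [0.5164, -0.0131, 0.0618]
tool_rot: [0.99, 0.14, 0.0, 0.0]
force: [-0.4, 0.0, 4.4]
finger_gap: 0.004
gripper_force: 2.0
```

>>> send_rows:
  commands: "0 0.05 0 0.1 0;0 0 0 0 0"

```text
t: 19.03
tcp_pos: [0.5174, -0.0129, 0.0599]
tool_rot: [0.99, 0.14, 0.0, 0.0]
force: [-0.8, 0.1, 5.1]
finger_gap: -0.001
gripper_force: 2.8
```

>>> send_rows:
  commands: "0 0.04 0 0.08 0;0 0 0 0 0"

```text
t: 19.2
tcp_pos: [0.5176, -0.0128, 0.0595]
tool_rot: [0.99, 0.14, -0.0, 0.0]
force: [-3.1, -1.1, 15.3]
finger_gap: -0.005
gripper_force: 7.3
```

The start button shows its spring from 2.8 to 5 N and then the hard stop. I'll press a little more, then let go and withdraw.

>>> send_rows:
  commands: "0 0.02 0 0.06 0;0 0 0 0 0;0 0 0 0 0"

```text
t: 19.45
tcp_pos: [0.5177, -0.0128, 0.0592]
tool_rot: [0.99, 0.14, -0.0, 0.0]
force: [-6.0, -1.4, 22.0]
finger_gap: 0.001
gripper_force: 11.3
```

>>> send_rows:
  commands: "0 -0.08 0 -0.2 0;0 -0.1 0 -0.3 0;0 0 0 -0.6 0;0 0 0 -1 0;0 0 0 -1 0;0 0 0 -1 0;0 0 0 -1 0;0 0 0 -1 0;0 -0.5 0 -1 0;0 -0.5 0 -1 0;0 -0.5 0 -1 0;0 0 0 -1 0;0 0 0 0 0;0 0 0 0 0;0 0 0 0 0;0 0 0 0 0"

```text
t: 20.78
tcp_pos: [0.4851, -0.0214, 0.2574]
tool_rot: [0.99, 0.14, -0.001, -0.001]
force: [-0.0, 1.0, -0.0]
finger_gap: 0.001
gripper_force: 0.0
```

```bash
python3 - <<'E'
from h import *
s=readout.sense();print(s['t'],s['tcp_pos'].round(3),s['force'].round(1),abs(s['qd']).max().round(3))
d=cams.snapshot('scene');cv2.imwrite('pics/g.png',cv2.resize(d['pixels'][85:325,215:445,::-1],None,fx=2.5,fy=2.5,interpolation=cv2.INTER_CUBIC))
E
```

```text
20.7833 [ 0.485 -0.021  0.257] [-0.  1. -0.] 0.005
```

View pics/g.png

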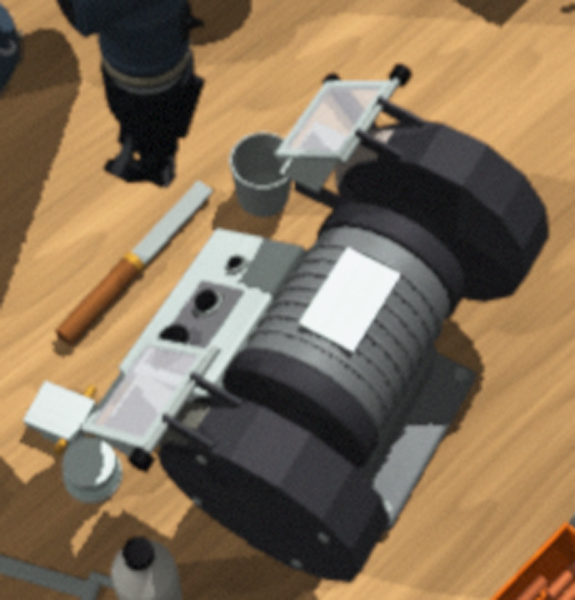

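Both shields are down, with free edges near (305,115) and (110,400). The reset button at (236,263) is in, the start button is at (206,301), the loose things have not moved, and the arm is clear. Handing in.

```bash
python3 -c "
from station import sign_off
print(sign_off())"
```

```text
the job is handed in; nothing more can be done
None
```

The job is handed in, in the order asked: both shields pushed down to their stops, reset pressed fully in, then start pressed all the way and let go; stop and the loose things were not touched, at about 21 s of the 58 s allowed. The hand-in gave no verdict.

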